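# Shut the dry box and set its nitrogen valve

### The job

The circuit-board panel is loaded: first push the drawer of the white dry box fully home. Then turn the red nitrogen valve clockwise by its yellow crank handle until it is closed against its stop, and back it off exactly two full turns anticlockwise (to within about ten degrees). It creeps shut if released, so finish still gripping the yellow handle and holding it still at the two turns; leave the screwdriver, bottle and reel where they are.

Things in the scene. Friction and masses are not known exactly. Their poses are not given: they have to be found in the camera images.
- dry_drawer (a joint): How far the drawer of the white dry box (240 deep x 200 wide x 106 mm high, fixed to the bench, aluminium drawer front towards the robot) is open, in m: 0 is shut and fully home, it starts 0.05 to 0.10 open. It slides with 1 N of friction and some damping, stops hard at 0 and stays where it is left.
- dry_drawer_handle (a point): Middle of the drawer's black bar handle, a level round bar 11 mm thick and 100 mm long, 68 mm above the bench and 35 mm in front of the drawer's front; moves with the drawer. Its x axis points into the box (the way to push), y along the bar, z up. The top of the box is 38 mm above this point.
- wheel (a joint): Valve opening in rad: 0 is closed against the hard stop, growing anticlockwise seen from above; two turns 12.566, range to 18.85, starts 1.5 to 5.0. Friction 0.13 N m, closing spring 0.02 N m per rad, a little damping: it stays put up to about 6 rad, but released further open it turns back towards closed at some rad/s. Cranking takes 3 to 10 N at the handle.
- wheel_axis (a point): Point on the vertical axis of the red handwheel (rim radius 50 mm, 113 mm over all), at the height of the rim's middle, 105 mm above the bench, on the fixed brass valve body. Its z axis points up; its x axis points to where the handle stands when the valve is closed, so the handle's axis is 50 mm from this point at the angle of joint wheel from that x axis, anticlockwise.
- handle_grip (a point): Gripping point on the axis of the yellow crank handle, 142 mm above the bench: an upright round knob 23 mm in diameter and 50 mm tall (114 to 164 mm above the bench) on the wheel's rim, 50 mm from the wheel's axis. It spins freely on its pin, so a gripper can carry it round in circles without turning itself. Rim top: 112 mm.
- screwdriver: Loose blue-handled screwdriver, 150 mm long and 26 mm thick, lying on the bench; origin under its middle, x axis towards its tip. To be left alone.
- bottle: Loose white flux bottle with a red cap, 36 mm in diameter and 75 mm tall, standing on the bench; origin at the centre of its foot. To be left alone.
- reel: Loose grey component reel, 90 mm in diameter and 14 mm thick, lying on top of the dry box towards its back; origin at the centre of its underside. To be left alone.
Mind the look-alikes: they are no part of the job. Leave any blue look-alike of the part that bears wheel alone.

How it is judged:
By the outcome, as a careful person would: the job done as asked, in the order asked, and still so for the second after the job is handed in, while the arm keeps its last pose, push and grip.
It also fails if it takes over 72 s, if anything falls off the work surface, if the arm or the gripper's body presses on something with over 40 N, if the wrist force passes 120 N, or if a joint passes its speed limit or range.

### The arm

A 6-joint arm with a two-finger parallel gripper is mounted at the origin on the work surface. World frame = base frame: x ahead of the robot, y to its left, z up, the work surface at z = 0. Lengths are in m, angles in degrees, forces in N, time in s.
With the tool pointing down it reaches from about 0.4 to 0.825 m from the base axis. Payload 7 kg.
Tool frame: the origin (TCP) lies on the centre line of the jaws, within the pads' length; the fingertips stand 19 mm ahead of it and the grasp point (between the pads) is the TCP (r.tip_extent is the distance from the TCP to the fingertips, in m); z points along the fingers, y is the line along which they close (so a half turn about z gives the same grasp; the last joint's range is limited). The gripper opens to 88 mm and grips with 3 to 60 N. Pads are 19 mm wide; open, the fingers measure 130 mm over their backs; the gripper's body (78 mm by 193 mm) begins 47 mm behind the grasp point.
Start: joints at [-51.503, 20.546, 0.682, 0, -70.136, -16.507], TCP at [0.253, -0.626, 0.246] pointing down, gripper open.
Joint ranges: [-176.03, 176.03], [-82.01, 121.73], [-58.28, 71.71], [-173.87, 95.51], [-174.79, -0.11], [-173.66, 173.66]. Speed limits (degrees/s): [136.94, 136.94, 172.46, 180, 180, 180].

### API

Orientations are given as [roll, pitch, yaw] about the fixed x, y, z axes, in that order (R = Rz(yaw) Ry(pitch) Rx(roll)).
In Python, from plant import r gives the robot as it stands. The module is installed in compiled form; this text tells all that it offers.
- The arm moves only by the tool jog_arm, never from a script. Its argument "deltas" is a list that holds one entry, the list of rows, each a list of 5 numbers: the opening, from -1 (shut) to 1 (fully open), then the shift along the world's x, y, z in cm, then the turn about the world's z in rad. In form: [[[claw, dx, dy, dz, turn], ...]]. A call has 1 to 8 rows; each row shifts and turns the commanded pose from where the row before left it; what a row does not reach is not made up. A row lasts 1/8 s, in which the tool goes at most 62.5 mm and 10.7 degrees, less where a joint would pass 70% of its speed; a pose out of reach is approached as far as the arm can. A call with a gripper value outside its range is refused whole. The fingers move at their own pace and stop on an object; "force" is the grip in N (left out, the last holds). Time passes only in rows, so rows that do not move let the fingers close. It gives the time, the measured TCP pose, the force, the opening and the grip force at its end, in the units of the state.
- r.get_state(): the state, without advancing time (a new reading comes with each control period).
- r.capture(name): name is "side" or "top" or "wrist"; returns the picture (480x640x3 uint8, blue, green, red); there is no depth.
- r.camera_info(name): a dict with "fx", "fy", "cx", "cy" (pixels), "view" (4x4, takes a point from world to camera coordinates). Camera axes: x right, y up, looking along -z (the intrinsics and any distortion apply to the point x, -y, -z); pixel columns grow to the right and rows downward; lengths in m; the calibration is good to about 2 mm. A picture is of the moment at which its call begins: read the wrist's pose just before it. camera_info takes no time and is no camera call; for the wrist camera it gives the pose at the moment of the call.
- r.close_job(): hands the job in; it is judged then, once.
The state is a dict: "time_s": time; "joints": joint angles; "qd": joint speeds; "joint_torque": joint torques, N m; "tcp_pos": TCP position; "eef_rot": TCP orientation; "contact_force": force on the tool from outside, world axes, zero at the start; "moment": the same for the moment, N m; "gripper_width": finger opening in m; "gripper_force": force on a finger pad.
Only numpy, scipy, OpenCV 4.12 (cv2) and the standard library are available. Lean on these libraries where they do the work, as an engineer would, in place of code of your own. Each camera call takes 0.05 s, during which the arm holds its last target. There are 200 camera calls.

## Working session

There is one attempt and no reset: what is moved stays moved. The work goes in short steps, Python scripts to look and compute and a tool call to move; the robot and the scene stay as the last step left them, time stands still between calls to the robot, and variables do not carry over. Pictures are saved under pics/ and viewed, at most 10 in all, crops included, and the job is handed in when it is done.

Besides the shell and the picture viewer there is one more tool, called after "Emit:" as a command line: name --argument value ..., lists and objects as JSON in quotes. jog_arm: Moves the arm, as the interface text tells. Its arguments: {"type":"object","properties":{"deltas":{"type":"array"},"force":{"type":"number"}},"required":["deltas"]}

```bash
mkdir -p pics
python3 - <<'E'
from plant import r
import cv2,numpy as np
for n in("side","top"):
    im=r.capture(n); cv2.imwrite(f"pics/{n}0.png",im)
    c=r.camera_info(n); print(n,c)
s=r.get_state();print(s)
E
```

```text
side {'fx': 506.64454711041367, 'fy': 506.64454711041367, 'cx': 324.2182755964863, 'cy': 239.85045613521694, 'view': array([[ 0.68595646, -0.72762412, -0.00518483, -0.45035291],
       [ 0.40660757,  0.37739437,  0.83201188, -0.3044267 ],
       [-0.60343519, -0.57283211,  0.55473358, -0.61773708],
       [ 0.        ,  0.        ,  0.        ,  1.        ]])}
top {'fx': 445.4082366415779, 'fy': 445.4082366415779, 'cx': 320.7522443473553, 'cy': 243.6594425147875, 'view': array([[ 0.00904862, -0.99974378,  0.02074838, -0.07538738],
       [ 0.99183092,  0.01161334,  0.12702978, -0.6001052 ],
       [-0.12723819,  0.01942944,  0.99168187, -0.92622407],
       [ 0.        ,  0.        ,  0.        ,  1.        ]])}
{'time_s': 0.1, 'joints': array([-5.15029178e+01,  2.05853783e+01,  6.39381585e-01, -1.66309197e-02,
       -7.01355577e+01, -1.65086346e+01]), 'qd': array([ 0.07075307, -0.10001539,  0.09734896, -0.00613444, -0.02779833,
       -0.01353725]), 'joint_torque': array([ 3.44274449e-04, -5.84161234e+01,  2.93752027e+01,  7.01552510e+00,
        1.02232632e-02, -5.21449192e-05]), 'tcp_pos': array([ 0.2525737 , -0.62552931,  0.2447446 ]), 'eef_rot': array([ 1.79917364e+02, -8.18585417e-03, -1.58017209e+02]), 'contact_force': array([-0.40003164,  0.67475445,  0.16645744]), 'moment': array([ 0.04519226, -0.01957451, -0.0005052 ]), 'gripper_force': 0.0, 'gripper_width': 0.0879313369922959}
```

View pics/side0.png

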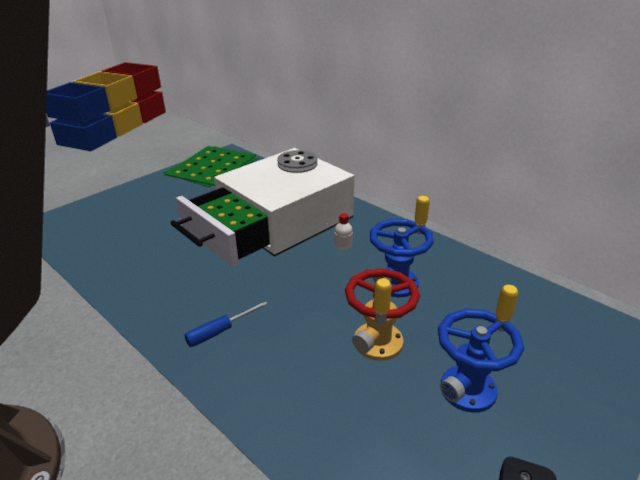

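View pics/top0.png

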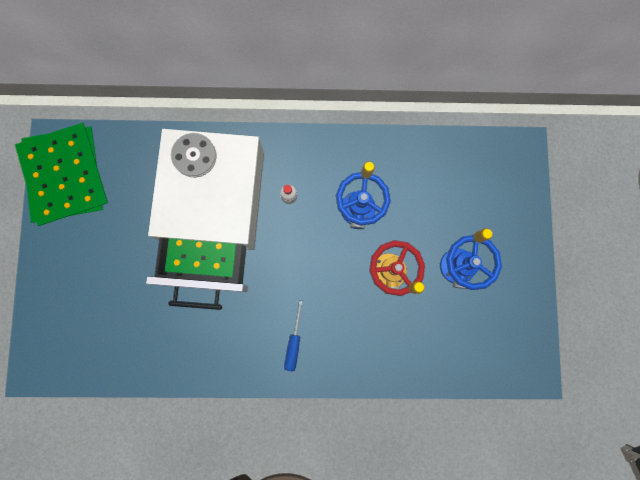

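Both views agree. The top view shows the drawer bar at about (195,305). The red wheel's hub is at (398,268) and its knob at (419,287); in the side view the knob is at (383,283).

Candidates for the handle I want:
- Yellow knob at top (419,287), on the red wheel: this is the one.
- Yellow knobs at (369,168) and (487,234), on blue wheels: look-alikes, leave alone.

Next I'll enlarge both views to check.

Run:
```python
import cv2,numpy as np
t=cv2.imread("pics/top0.png");s=cv2.imread("pics/side0.png")
def c(im,x,y,w=100,h=75):return cv2.resize(im[y:y+h,x:x+w],(400,300),interpolation=cv2.INTER_CUBIC)
cv2.imwrite("pics/crop.png",np.vstack([np.hstack([c(t,350,230),c(s,335,262)]),np.hstack([c(t,145,245),c(s,160,185)])]))
```

```text
(no output)
```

View pics/crop.png

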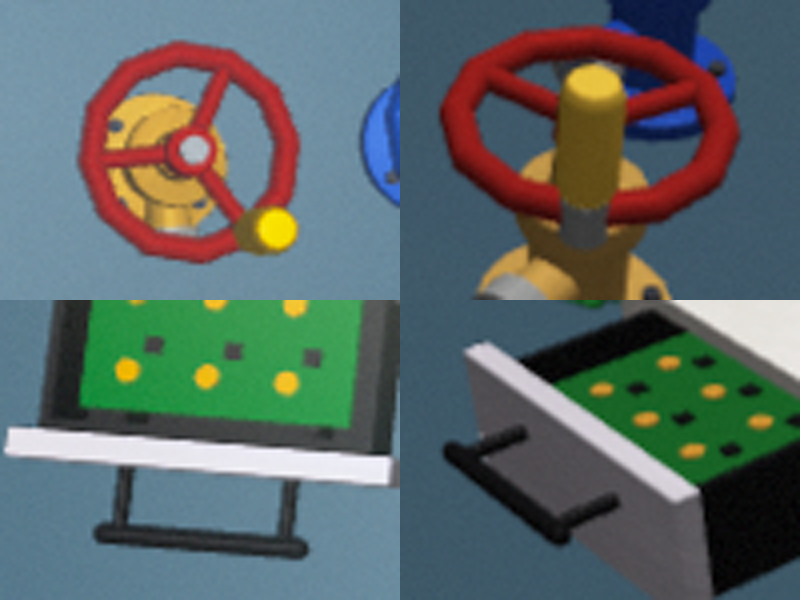

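The crop confirms the red wheel's knob: its top is at top view (418.9,286.9) and side view (382.9,282.4). The bar ends are at top (170.4,303.1)/(219.6,306.9) and side (172.6,222.9)/(199.9,243.1). Next I'll triangulate these.

```bash
cat > h.py <<'E'
from plant import r
import cv2,numpy as np
def ray(n,u,v,ci=None):
    c=ci or r.camera_info(n);V=c["view"];d=V[:3,:3].T@np.array([(u-c["cx"])/c["fx"],-(v-c["cy"])/c["fy"],-1]);o=-V[:3,:3].T@V[:3,3];return o,d/np.linalg.norm(d)
def tri(*rays):
    A=0;b=0
    for o,d in rays:
        P=np.eye(3)-np.outer(d,d);A=A+P;b=b+P@o
    p=np.linalg.solve(A,b);return p,[round(1e3*np.linalg.norm((np.eye(3)-np.outer(d,d))@(p-o)),1) for o,d in rays]
def atz(o,d,z):return o+d*(z-o[2])/d[2]
E
python3 - <<'E'
from h import *
np.set_printoptions(precision=4,suppress=True)
T=lambda u,v:ray("top",u,v)
S=lambda u,v:ray("side",u,v)
k,e=tri(T(418.9,286.9),S(382.9,282.4));print("knobtop",k,e,atz(*T(418.9,286.9),.164),atz(*S(382.9,282.4),.164))
h,e=tri(T(397.2,267.7),S(382.4,293));print("rimc",h,e,atz(*T(397.2,267.7),.105),atz(*S(382.4,293),.105))
print("hubtop",[atz(*T(398.4,267.4),z) for z in(.105,.12)])
a=tri(T(170.4,303.1),S(172.6,222.9));b=tri(T(219.6,306.9),S(199.9,243.1));print("bar",a,b,(a[0]+b[0])/2,np.linalg.norm(a[0]-b[0]))
d=a[0]-b[0];print("bar yaw (y axis)",np.degrees(np.arctan2(-d[0],d[1])))
# box front top edge, drawer front
for p in[(149,236),(254,248),(162,129),(263,137)]:print("boxtop",atz(*T(*p),.106))
for p in[(286,191)]:print("bottle cap",atz(*T(*p),.075))
for p in[(300,301),(291,370)]:print("screwd",atz(*T(*p),.013))
for p in[(369,168),(487,234),(340,-0),(363,198),(476,262)]:print("blue",atz(*T(*p),.164))
for n in("wrist",):
    pass
E
```

```text
knobtop [ 0.506  -0.2517  0.1632] [np.float64(0.7), np.float64(0.7)] [ 0.5055 -0.251   0.164 ] [ 0.5057 -0.2527  0.164 ]
rimc [ 0.5464 -0.2232  0.1038] [np.float64(1.2), np.float64(1.2)] [ 0.5455 -0.2221  0.105 ] [ 0.5462 -0.2247  0.105 ]
hubtop [array([ 0.5461, -0.2245,  0.105 ]), array([ 0.5449, -0.2216,  0.12  ])]
bar (array([0.4714, 0.2383, 0.0677]), [np.float64(1.1), np.float64(1.1)]) (array([0.4648, 0.137 , 0.0693]), [np.float64(1.3), np.float64(1.3)]) [0.4681 0.1877 0.0685] 0.10154800867559013
bar yaw (y axis) -3.7435481410075737
boxtop [0.6037 0.2765 0.106 ]
boxtop [0.5819 0.0661 0.106 ]
boxtop [0.8275 0.2627 0.106 ]
boxtop [0.8138 0.0539 0.106 ]
bottle cap [0.7076 0.0061 0.075 ]
screwd [ 0.4772 -0.0254  0.013 ]
screwd [ 0.3302 -0.0083  0.013 ]
blue [ 0.7332 -0.1585  0.164 ]
blue [ 0.6071 -0.3832  0.164 ]
blue [ 1.0835 -0.1012  0.164 ]
blue [ 0.6738 -0.1468  0.164 ]
blue [ 0.5533 -0.3602  0.164 ]
```

Checks:
- Knob top z is 163 mm (expected 164).
- Rim is at 104 mm (expected 105), and the knob-to-hub distance is 49.4 mm (expected 50).
- Bar z is 68.5 mm (expected 68), and its length is about 101 mm.

All of these are consistent. Drawer first.

Emit:
jog_arm --deltas '[[[-1, 2.3, 5.2, 0, -0.056], [-1, 2.3, 5.2, 0, -0.056], [-1, 2.3, 5.2, 0, -0.056], [-1, 2.3, 5.2, 0, -0.056], [-1, 2.3, 5.2, 0, -0.056], [-1, 2.3, 5.2, 0, -0.056], [-1, 2.3, 5.2, 0, -0.056], [-1, 2.3, 5.2, 0, -0.056]]]' --force 20

```text
time_s: 1.1
tcp_pos: [0.437, -0.2081, 0.2456]
eef_rot: [180.0, 0.0, 176.2]
contact_force: [0.6, 0.2, -0.2]
gripper_width: 0.013
gripper_force: 0.0
```

Emit:
jog_arm --deltas '[[[-1, -0.2, 5, 0, 0], [-1, -0.2, 5, 0, 0], [-1, -0.2, 5, 0, 0], [-1, -0.2, 5, 0, 0], [-1, -0.2, 5, 0, 0], [-1, -0.2, 5, 0, 0], [-1, -0.2, 5, 0, 0], [-1, 0, 0, 0, 0]]]'

```text
time_s: 2.1
tcp_pos: [0.4225, 0.1427, 0.2453]
eef_rot: [-180.0, -0.0, 176.5]
contact_force: [0.5, -0.6, -0.4]
gripper_width: 0.0
gripper_force: 0.0
```

Emit:
jog_arm --deltas '[[[-1, 0, 4.8, -2, 0], [-1, 0, 0, -5, 0], [-1, 0, 0, -5, 0], [-1, 0, 0, -3.3, 0], [-1, 0, 0, -2, 0], [-1, 0, 0, 0, 0]]]'

```text
time_s: 2.85
tcp_pos: [0.4219, 0.1865, 0.0712]
eef_rot: [-179.8, -0.1, 176.3]
contact_force: [-0.2, 0.5, -0.3]
gripper_width: 0.0002
gripper_force: 0.0
```

Emit:
jog_arm --deltas '[[[-1, 1.5, -0.1, 0, 0], [-1, 1.0, -0.06, 0, 0], [-1, 1.0, -0.06, 0, 0], [-1, 1.0, -0.06, 0, 0], [-1, 1.0, -0.06, 0, 0], [-1, 1.0, -0.06, 0, 0]]]'

```text
time_s: 3.6
tcp_pos: [0.4883, 0.1839, 0.0725]
eef_rot: [-180.0, -0.0, 176.3]
contact_force: [-1.1, -0.5, 1.2]
gripper_width: 0.0003
gripper_force: 0.7
```

Emit:
jog_arm --deltas '[[[-1, 0.6, -0.04, 0, 0], [-1, 0.6, -0.04, 0, 0], [-1, 0.6, -0.04, 0, 0]]]'

```text
time_s: 3.98
tcp_pos: [0.5059, 0.1829, 0.0725]
eef_rot: [-180.0, -0.0, 176.3]
contact_force: [-0.7, -0.1, -0.4]
gripper_width: 0.0007
gripper_force: 0.6
```

Emit:
jog_arm --deltas '[[[-1, 0.4, -0.02, 0, 0], [-1, 0.4, -0.02, 0, 0], [-1, 0.4, -0.02, 0, 0]]]'

```text
time_s: 4.35
tcp_pos: [0.5178, 0.1821, 0.0725]
eef_rot: [-180.0, -0.0, 176.3]
contact_force: [-0.8, -0.8, -0.3]
gripper_width: 0.0005
gripper_force: 0.6
```

Emit:
jog_arm --deltas '[[[-1, 0.4, -0.02, 0, 0], [-1, 0.3, -0.02, 0, 0]]]'

```text
time_s: 4.6
tcp_pos: [0.5249, 0.1819, 0.0725]
eef_rot: [-180.0, -0.0, 176.3]
contact_force: [-1.3, -0.2, -0.2]
gripper_width: 0.0003
gripper_force: 0.6
```

Emit:
jog_arm --deltas '[[[-1, 0.3, -0.02, 0, 0], [-1, 0.3, -0.02, 0, 0]]]'

```text
time_s: 4.85
tcp_pos: [0.5309, 0.1815, 0.0726]
eef_rot: [-180.0, -0.0, 176.3]
contact_force: [-1.7, -1.1, 0.1]
gripper_width: 0.0006
gripper_force: 0.5
```

Emit:
jog_arm --deltas '[[[-1, 0.3, -0.02, 0, 0], [-1, 0.3, -0.02, 0, 0]]]'

```text
time_s: 5.1
tcp_pos: [0.5321, 0.1811, 0.0723]
eef_rot: [-179.9, -0.4, 176.2]
contact_force: [-35.0, 13.4, 25.6]
gripper_width: 0.0004
gripper_force: 18.2
```

Emit:
jog_arm --deltas '[[[-1, -0.6, 0, 0, 0], [-1, -3, 0, 0, 0], [-1, 0, 0, 5, 0], [-1, 0, 0, 5, 0], [1, 0, -3, 4, 0], [1, 0, -6, 0, 0], [1, 0, -6, 0, 0], [1, 0, -6, 0, 0]]]'

```text
time_s: 6.1
tcp_pos: [0.5012, -0.0304, 0.2134]
eef_rot: [180.0, 0.1, 176.4]
contact_force: [1.5, -0.8, 0.2]
gripper_width: 0.0347
gripper_force: 0.0
```

Run:
```python
from h import *
t=r.capture("top");s=r.capture("side");cv2.imwrite("pics/top1.png",t)
def c(im,x,y,w=130,h=100):return cv2.resize(im[y:y+h,x:x+w],(390,300),interpolation=cv2.INTER_CUBIC)
cv2.imwrite("pics/crop1.png",np.vstack([np.hstack([c(t,140,220),c(s,170,170)]),np.hstack([c(t,345,225),c(s,320,250)])]))
```

```text
(no output)
```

View pics/crop1.png

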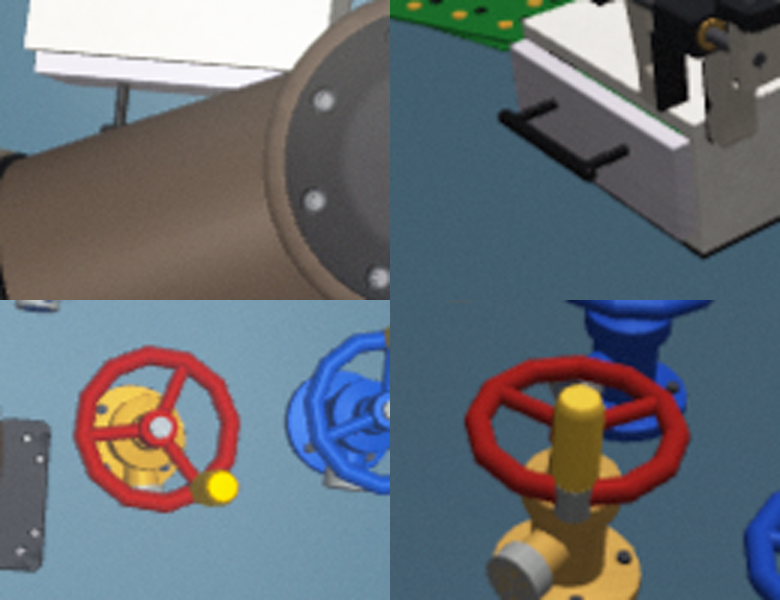

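The drawer front now sits flush against the box, and the red wheel hasn't moved. Next I'll move over the knob.

Emit:
jog_arm --deltas '[[[1, 0.5, -5.5, 0, 0], [1, 0, -5.5, 0, 0], [1, 0, -5.5, 0, 0], [1, 0, -5.7, 0, 0], [1, 0, 0, 0, 0], [1, 0, 0, 0, 0]]]'

```text
time_s: 6.95
tcp_pos: [0.5059, -0.251, 0.2125]
eef_rot: [-180.0, 0.0, 176.3]
contact_force: [0.0, 0.0, 0.0]
gripper_width: 0.0873
gripper_force: 0.0
```

Run:
```python
from h import *
np.set_printoptions(precision=4,suppress=True)
a=atz(*ray("side",208,208.7),.068);b=atz(*ray("side",235.7,227),.068);print("bar now",a,b,(a+b)/2)
s=r.get_state();print(s["tcp_pos"]);c=r.camera_info("wrist");im=r.capture("wrist");cv2.imwrite("pics/w0.png",im);print(c)
for p in([.506,-.252,.164],[.546,-.223,.105]):
    q=c["view"]@np.r_[p,1];print(c["cx"]-c["fx"]*q[0]/q[2],c["cy"]+c["fy"]*q[1]/q[2])
```

```text
bar now [0.5528 0.2316 0.068 ] [0.5473 0.1334 0.068 ] [0.55   0.1825 0.068 ]
[ 0.5059 -0.251   0.2125]
{'fx': 362.0797501008748, 'fy': 362.0797501008748, 'cx': 321.9725459712492, 'cy': 238.84453039019823, 'view': array([[ 0.0658,  0.9978,  0.0004,  0.2189],
       [-0.9594,  0.0633, -0.2749,  0.5275],
       [-0.2744,  0.0177,  0.9615, -0.2135],
       [ 0.    ,  0.    ,  0.    ,  1.    ]])}
323.4765964488949 273.3704112549851
365.9845038335552 292.2816438311624
```

View pics/w0.png

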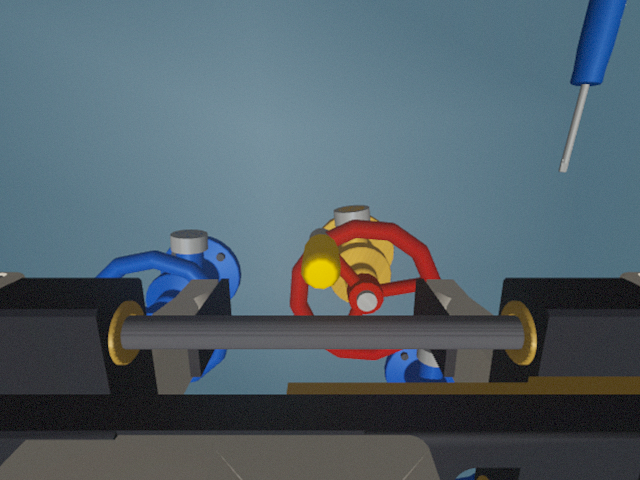

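The knob sits between the jaws at (322,268) against a predicted (323,273), which is about 2 mm off. Now I'll descend and grip.

Emit:
jog_arm --deltas '[[[1, -0.1, 0, -3, 0], [1, 0, 0, -3, 0], [1, 0, 0, -0.7, 0], [-1, 0, 0, 0, 0], [-1, 0, 0, 0, 0], [-1, 0, 0, 0, 0], [-1, 0, 0, 0, 0], [-1, 0, 0, 0, 0]]]' --force 40

```text
time_s: 8.0
tcp_pos: [0.5048, -0.251, 0.1458]
eef_rot: [-180.0, 0.0, 176.3]
contact_force: [0.1, -0.8, -0.0]
gripper_width: 0.0433
gripper_force: 0.0
```

Emit:
jog_arm --deltas '[[[-1, 0, 0, 0, 0], [-1, 0, 0, 0, 0]]]'

```text
time_s: 8.25
tcp_pos: [0.5047, -0.251, 0.1456]
eef_rot: [-180.0, -0.0, 176.3]
contact_force: [-1.3, -4.4, 0.7]
gripper_width: 0.0233
gripper_force: 1.9
```

```bash
cat > tab.py <<'E'
import numpy as np,sys
a0,step,n=map(float,sys.argv[1:4])
a=np.radians(a0+step*np.arange(n+1));p=np.round(5*np.c_[np.cos(a),np.sin(a)],2)
for k,d in enumerate(np.diff(p,axis=0)):print(round(a0+step*(k+1)),*np.round(d,2),end=" | ")
E
python3 tab.py 214 -10 36
```

```text
204 -0.42 0.77 | 194 -0.28 0.82 | 184 -0.14 0.86 | 174 0.02 0.87 | 164 0.16 0.86 | 154 0.32 0.81 | 144 0.44 0.75 | 134 0.58 0.66 | 124 0.67 0.55 | 114 0.77 0.42 | 104 0.82 0.28 | 94 0.86 0.14 | 84 0.87 -0.02 | 74 0.86 -0.16 | 64 0.81 -0.32 | 54 0.75 -0.44 | 44 0.66 -0.58 | 34 0.55 -0.67 | 24 0.42 -0.77 | 14 0.28 -0.82 | 4 0.14 -0.86 | -6 -0.02 -0.87 | -16 -0.16 -0.86 | -26 -0.32 -0.81 | -36 -0.44 -0.75 | -46 -0.58 -0.66 | -56 -0.67 -0.55 | -66 -0.77 -0.42 | -76 -0.82 -0.28 | -86 -0.86 -0.14 | -96 -0.87 0.02 | -106 -0.86 0.16 | -116 -0.81 0.32 | -126 -0.75 0.44 | -136 -0.66 0.58 | -146 -0.55 0.67 |
```

Emit:
jog_arm --deltas '[[[-1, -0.42, 0.77, 0, 0], [-1, -0.28, 0.82, 0, 0], [-1, -0.14, 0.86, 0, 0], [-1, 0.02, 0.87, 0, 0]]]'

```text
time_s: 8.75
tcp_pos: [0.4957, -0.217, 0.1455]
eef_rot: [180.0, -0.1, 176.3]
contact_force: [-2.4, -2.8, 1.3]
gripper_width: 0.0218
gripper_force: 40.0
```

Emit:
jog_arm --deltas '[[[-1, 0.16, 0.86, 0, 0], [-1, 0.32, 0.81, 0, 0], [-1, 0.44, 0.75, 0, 0], [-1, 0.58, 0.66, 0, 0]]]'

```text
time_s: 9.25
tcp_pos: [0.5112, -0.1858, 0.1455]
eef_rot: [180.0, -0.1, 176.3]
contact_force: [-3.4, -0.5, 2.8]
gripper_width: 0.0223
gripper_force: 40.0
```

Emit:
jog_arm --deltas '[[[-1, 0.67, 0.55, 0, 0], [-1, 0, 0, 0, 0]]]'

```text
time_s: 9.5
tcp_pos: [0.5192, -0.1798, 0.1455]
eef_rot: [179.9, 0.1, 176.4]
contact_force: [-2.3, 6.4, 3.7]
gripper_width: 0.0221
gripper_force: 40.0
```

Emit:
jog_arm --deltas '[[[-1, 0.77, 0.42, 0, 0], [-1, 0, 0, 0, 0]]]'

```text
time_s: 9.75
tcp_pos: [0.5269, -0.1759, 0.1455]
eef_rot: [179.9, 0.1, 176.4]
contact_force: [-2.7, 4.9, 2.6]
gripper_width: 0.0222
gripper_force: 40.0
```

Emit:
jog_arm --deltas '[[[-1, 0.4, 0.16, 0, 0], [-1, 0, 0, 0, 0]]]'

```text
time_s: 10.0
tcp_pos: [0.5306, -0.1746, 0.1455]
eef_rot: [179.9, 0.1, 176.3]
contact_force: [-3.1, 5.2, 2.5]
gripper_width: 0.0221
gripper_force: 40.0
```

Emit:
jog_arm --deltas '[[[-1, 0.42, 0.12, 0, 0], [-1, 0.4, 0.08, 0, 0], [-1, 0, 0, 0, 0]]]'

```text
time_s: 10.38
tcp_pos: [0.539, -0.1728, 0.1455]
eef_rot: [179.9, 0.1, 176.3]
contact_force: [-0.6, 4.5, 1.7]
gripper_width: 0.0223
gripper_force: 40.0
```

Emit:
jog_arm --deltas '[[[-1, 0.46, 0.06, 0, 0], [-1, 0.44, 0.0, 0, 0], [-1, 0, 0, 0, 0]]]'

```text
time_s: 10.75
tcp_pos: [0.5481, -0.1725, 0.1456]
eef_rot: [180.0, 0.1, 176.3]
contact_force: [0.8, 5.7, 1.6]
gripper_width: 0.0218
gripper_force: 40.0
```

Emit:
jog_arm --deltas '[[[-1, 0.43, -0.02, 0, 0], [-1, 0.43, -0.06, 0, 0], [-1, 0, 0, 0, 0]]]'

```text
time_s: 11.12
tcp_pos: [0.5565, -0.1735, 0.1456]
eef_rot: [180.0, 0.1, 176.3]
contact_force: [1.0, 4.2, 0.5]
gripper_width: 0.0221
gripper_force: 40.0
```

Emit:
jog_arm --deltas '[[[-1, 0.43, -0.1, 0, 0], [-1, 0.41, -0.14, 0, 0], [-1, 0, 0, 0, 0]]]'

```text
time_s: 11.5
tcp_pos: [0.5647, -0.1762, 0.1456]
eef_rot: [180.0, 0.1, 176.3]
contact_force: [0.3, 3.4, 0.3]
gripper_width: 0.022
gripper_force: 40.0
```

Emit:
jog_arm --deltas '[[[-1, 0.4, -0.18, 0, 0], [-1, 0.39, -0.21, 0, 0], [-1, 0, 0, 0, 0]]]'

```text
time_s: 11.88
tcp_pos: [0.5725, -0.1803, 0.1456]
eef_rot: [-180.0, 0.0, 176.3]
contact_force: [1.9, 2.6, 0.9]
gripper_width: 0.0223
gripper_force: 40.0
```

Emit:
jog_arm --deltas '[[[-1, 0.36, -0.23, 0, 0], [-1, 0.34, -0.27, 0, 0], [-1, 0, 0, 0, 0]]]'

```text
time_s: 12.25
tcp_pos: [0.5794, -0.1856, 0.1456]
eef_rot: [-180.0, 0.0, 176.3]
contact_force: [0.2, 0.2, 0.2]
gripper_width: 0.0222
gripper_force: 40.0
```

Emit:
jog_arm --deltas '[[[-1, 0.32, -0.31, 0, 0], [-1, 0.29, -0.32, 0, 0], [-1, 0, 0, 0, 0]]]'

```text
time_s: 12.62
tcp_pos: [0.5853, -0.192, 0.1456]
eef_rot: [-180.0, -0.0, 176.3]
contact_force: [0.3, -0.3, 1.2]
gripper_width: 0.0221
gripper_force: 40.0
```

Emit:
jog_arm --deltas '[[[-1, 0.26, -0.35, 0, 0], [-1, 0.22, -0.38, 0, 0], [-1, 0, 0, 0, 0]]]'

```text
time_s: 13.0
tcp_pos: [0.5899, -0.1993, 0.1456]
eef_rot: [-180.0, -0.0, 176.3]
contact_force: [-1.5, -1.2, 1.9]
gripper_width: 0.022
gripper_force: 40.0
```

Emit:
jog_arm --deltas '[[[-1, 0.2, -0.39, 0, 0], [-1, 0.16, -0.41, 0, 0], [-1, 0, 0, 0, 0]]]'

```text
time_s: 13.38
tcp_pos: [0.5933, -0.2073, 0.1455]
eef_rot: [-180.0, -0.0, 176.3]
contact_force: [-4.5, -0.5, 2.8]
gripper_width: 0.0221
gripper_force: 40.0
```

Emit:
jog_arm --deltas '[[[-1, 0.12, -0.41, 0, 0], [-1, 0.09, -0.43, 0, 0], [-1, 0, 0, 0, 0]]]'

```text
time_s: 13.75
tcp_pos: [0.5951, -0.2155, 0.1455]
eef_rot: [-180.0, -0.1, 176.3]
contact_force: [-5.1, 0.2, 2.9]
gripper_width: 0.0222
gripper_force: 40.0
```

Emit:
jog_arm --deltas '[[[-1, 0.03, -0.43, 0, 0], [-1, -0.02, -0.44, 0, 0], [-1, 0, 0, 0, 0]]]'

```text
time_s: 14.12
tcp_pos: [0.5955, -0.2205, 0.1455]
eef_rot: [179.7, -0.0, 176.3]
contact_force: [-5.8, 19.0, 8.6]
gripper_width: 0.0221
gripper_force: 40.0
```

The stop is felt: a tangential +19 N. Now I'll fit the circle to get the true centre and the closed angle.

```bash
python3 - <<'E'
import numpy as np
from scipy.optimize import least_squares
P=np.array([[.4957,-.217],[.5112,-.1858],[.5192,-.1798],[.5269,-.1759],[.5306,-.1746],[.539,-.1728],[.5481,-.1725],[.5565,-.1735],[.5647,-.1762],[.5725,-.1803],[.5794,-.1856],[.5853,-.192],[.5899,-.1993],[.5933,-.2073],[.5951,-.2155],[.5955,-.2205]])
s=least_squares(lambda c:np.hypot(*(P-c[:2]).T)-c[2],[.546,-.223,.05]);c=s.x;print(c,np.abs(s.fun).max())
s=least_squares(lambda c:np.hypot(*(P-c[:2]).T)-.05,[.546,-.223]);c=s.x;print(c,np.abs(s.fun).max())
for p in([.5047,-.251],P[-1]):print(np.degrees(np.arctan2(p[1]-c[1],p[0]-c[0])))
from plant import r
print(r.get_state()["tcp_pos"])
E
python3 tab.py 3 10 36
```

```text
[ 0.54547462 -0.22245169  0.05010437] 8.373110692157237e-05
[ 0.54550627 -0.2223298 ] 0.00011333934249659755
-144.90839503967086
2.0961284897014685
[ 0.59553965 -0.22050023  0.14545992]
13 -0.12 0.86 | 23 -0.27 0.83 | 33 -0.41 0.77 | 43 -0.53 0.69 | 53 -0.65 0.58 | 63 -0.74 0.47 | 73 -0.81 0.32 | 83 -0.85 0.18 | 93 -0.87 0.03 | 103 -0.86 -0.12 | 113 -0.83 -0.27 | 123 -0.77 -0.41 | 133 -0.69 -0.53 | 143 -0.58 -0.65 | 153 -0.47 -0.74 | 163 -0.32 -0.81 | 173 -0.18 -0.85 | 183 -0.03 -0.87 | 193 0.12 -0.86 | 203 0.27 -0.83 | 213 0.41 -0.77 | 223 0.53 -0.69 | 233 0.65 -0.58 | 243 0.74 -0.47 | 253 0.81 -0.32 | 263 0.85 -0.18 | 273 0.87 -0.03 | 283 0.86 0.12 | 293 0.83 0.27 | 303 0.77 0.41 | 313 0.69 0.53 | 323 0.58 0.65 | 333 0.47 0.74 | 343 0.32 0.81 | 353 0.18 0.85 | 363 0.03 0.87 |
```

Closed is at 2.1°, and the fit residual is about 0.1 mm. Now opening two turns anticlockwise.

Emit:
jog_arm --deltas '[[[-1, 0, 0.45, 0, 0], [-1, -0.12, 0.86, 0, 0], [-1, -0.27, 0.83, 0, 0], [-1, -0.41, 0.77, 0, 0], [-1, -0.53, 0.69, 0, 0], [-1, -0.65, 0.58, 0, 0], [-1, -0.74, 0.47, 0, 0], [-1, 0, 0, 0, 0]]]'

```text
time_s: 15.12
tcp_pos: [0.5685, -0.1778, 0.1455]
eef_rot: [-180.0, 0.0, 176.3]
contact_force: [-2.2, -3.4, -0.3]
gripper_width: 0.0222
gripper_force: 40.0
```

Emit:
jog_arm --deltas '[[[-1, -0.81, 0.32, 0, 0], [-1, -0.85, 0.18, 0, 0], [-1, -0.87, 0.03, 0, 0], [-1, -0.86, -0.12, 0, 0], [-1, -0.83, -0.27, 0, 0], [-1, -0.77, -0.41, 0, 0], [-1, -0.69, -0.53, 0, 0], [-1, -0.58, -0.65, 0, 0]]]'

```text
time_s: 16.12
tcp_pos: [0.5056, -0.1919, 0.1456]
eef_rot: [180.0, 0.0, 176.3]
contact_force: [4.1, 2.2, -4.0]
gripper_width: 0.0222
gripper_force: 40.0
```

Emit:
jog_arm --deltas '[[[-1, -0.47, -0.74, 0, 0], [-1, -0.32, -0.81, 0, 0], [-1, -0.18, -0.85, 0, 0], [-1, -0.03, -0.87, 0, 0], [-1, 0.12, -0.86, 0, 0], [-1, 0.27, -0.83, 0, 0], [-1, 0.41, -0.77, 0, 0], [-1, 0.53, -0.69, 0, 0]]]'

```text
time_s: 17.12
tcp_pos: [0.5083, -0.2561, 0.1455]
eef_rot: [179.9, -0.1, 176.3]
contact_force: [1.3, 8.6, 1.9]
gripper_width: 0.0225
gripper_force: 40.0
```

Emit:
jog_arm --deltas '[[[-1, 0.65, -0.58, 0, 0], [-1, 0.74, -0.47, 0, 0], [-1, 0.81, -0.32, 0, 0], [-1, 0.85, -0.18, 0, 0], [-1, 0.87, -0.03, 0, 0], [-1, 0.86, 0.12, 0, 0], [-1, 0.83, 0.27, 0, 0], [-1, 0.77, 0.41, 0, 0]]]'

```text
time_s: 18.12
tcp_pos: [0.5705, -0.2655, 0.1455]
eef_rot: [-179.9, -0.3, 176.3]
contact_force: [-5.5, -3.1, 3.3]
gripper_width: 0.0218
gripper_force: 40.0
```

Emit:
jog_arm --deltas '[[[-1, 0.69, 0.53, 0, 0], [-1, 0.58, 0.65, 0, 0], [-1, 0.47, 0.74, 0, 0], [-1, 0.32, 0.81, 0, 0], [-1, 0.18, 0.85, 0, 0], [-1, 0.03, 0.87, 0, 0]]]'

```text
time_s: 18.88
tcp_pos: [0.5953, -0.2214, 0.1456]
eef_rot: [-179.9, -0.0, 176.3]
contact_force: [2.3, -6.4, -2.3]
gripper_width: 0.022
gripper_force: 40.0
```

One turn is done and tracking is clean. Second turn next.

Emit:
jog_arm --deltas '[[[-1, -0.12, 0.86, 0, 0], [-1, -0.27, 0.83, 0, 0], [-1, -0.41, 0.77, 0, 0], [-1, -0.53, 0.69, 0, 0], [-1, -0.65, 0.58, 0, 0], [-1, -0.74, 0.47, 0, 0]]]'

```text
time_s: 19.62
tcp_pos: [0.5693, -0.1783, 0.1456]
eef_rot: [-179.9, 0.1, 176.3]
contact_force: [6.0, -3.3, -5.4]
gripper_width: 0.0219
gripper_force: 40.0
```

Emit:
jog_arm --deltas '[[[-1, -0.81, 0.32, 0, 0], [-1, -0.85, 0.18, 0, 0], [-1, -0.87, 0.03, 0, 0], [-1, -0.86, -0.12, 0, 0], [-1, -0.83, -0.27, 0, 0], [-1, -0.77, -0.41, 0, 0], [-1, -0.69, -0.53, 0, 0], [-1, -0.58, -0.65, 0, 0]]]'

```text
time_s: 20.62
tcp_pos: [0.5058, -0.1917, 0.1456]
eef_rot: [180.0, 0.0, 176.3]
contact_force: [4.6, 6.3, -2.2]
gripper_width: 0.022
gripper_force: 40.0
```

Emit:
jog_arm --deltas '[[[-1, -0.47, -0.74, 0, 0], [-1, -0.32, -0.81, 0, 0], [-1, -0.18, -0.85, 0, 0], [-1, -0.03, -0.87, 0, 0], [-1, 0.12, -0.86, 0, 0], [-1, 0.27, -0.83, 0, 0], [-1, 0.41, -0.77, 0, 0], [-1, 0.53, -0.69, 0, 0]]]'

```text
time_s: 21.62
tcp_pos: [0.508, -0.2557, 0.1455]
eef_rot: [179.9, -0.1, 176.3]
contact_force: [0.5, 9.7, 3.4]
gripper_width: 0.0221
gripper_force: 40.0
```

Emit:
jog_arm --deltas '[[[-1, 0.65, -0.58, 0, 0], [-1, 0.74, -0.47, 0, 0], [-1, 0.81, -0.32, 0, 0], [-1, 0.85, -0.18, 0, 0], [-1, 0.87, -0.03, 0, 0], [-1, 0.86, 0.12, 0, 0], [-1, 0.83, 0.27, 0, 0], [-1, 0.77, 0.41, 0, 0]]]'

```text
time_s: 22.62
tcp_pos: [0.5698, -0.2659, 0.1456]
eef_rot: [-179.9, -0.4, 176.3]
contact_force: [-6.9, -4.7, 3.6]
gripper_width: 0.0218
gripper_force: 40.0
```

Emit:
jog_arm --deltas '[[[-1, 0.69, 0.53, 0, 0], [-1, 0.58, 0.65, 0, 0], [-1, 0.47, 0.74, 0, 0], [-1, 0.32, 0.81, 0, 0], [-1, 0.18, 0.85, 0, 0], [-1, 0.03, 0.87, 0, 0], [-1, 0, 0, 0, 0], [-1, 0, 0, 0, 0]]]'

```text
time_s: 23.62
tcp_pos: [0.5953, -0.221, 0.1456]
eef_rot: [-179.9, -0.0, 176.3]
contact_force: [1.3, -5.4, -2.7]
gripper_width: 0.0221
gripper_force: 40.0
```

Run:
```python
from h import *
t=r.capture("top");s=r.capture("side")
cv2.imwrite("pics/end.png",np.vstack([cv2.resize(t,(400,300)),cv2.resize(s,(400,300))]))
p=r.get_state();c=p["tcp_pos"];print(p["time_s"],c,np.degrees(np.arctan2(c[1]+.2224,c[0]-.5455)),p["contact_force"],p["gripper_force"])
```

```text
23.725 [ 0.59532861 -0.22100249  0.14563462] 1.6065160784961228 [ 2.50995563 -5.29436514 -2.48399566] 39.9987461976707
```

View pics/end.png

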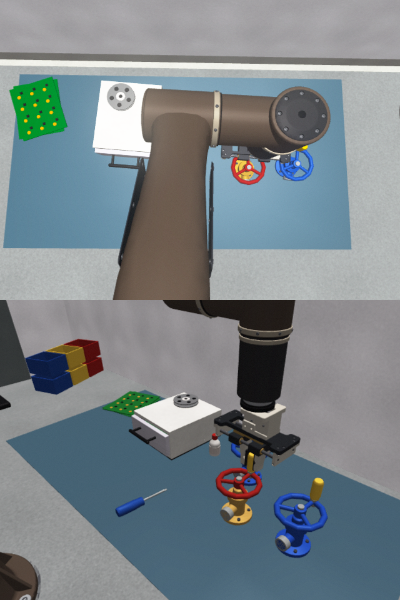

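The gripper holds the knob at 719.5° from the stop. The drawer is shut, and the screwdriver, bottle and reel look undisturbed, so I'm handing in.

```bash
python3 -c "
from plant import r
print(r.close_job())"
```

```text
the job is handed in; nothing more can be done
None
```

The drawer is fully home, and the red valve was closed to its stop, backed off two turns (about 719.5° measured), and handed in at about 24 s with the yellow handle still gripped; no verdict came back.

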